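Pump up the cold-brew dispenser and hold its purge lock open

ROBOT

A 6-joint arm with a two-finger parallel gripper is mounted at the origin on the work surface. World frame = base frame: x ahead of the robot, y to its left, z up, the work surface at z = 0. Lengths are in m, angles in rad, forces in N, time in s.
With the tool pointing down it reaches from about 0.325 to 0.775 m from the base axis. Payload 9.3 kg.
Tool frame: the origin (TCP) lies on the centre line of the jaws, within the pads' length; the fingertips stand bot.tip_extent ahead of it and the grasp point (between the pads) lies 6 mm ahead of it (bot.tip_extent is the distance from the TCP to the fingertips, in m); z points along the fingers, y is the line along which they close (so a half turn about z gives the same grasp; the last joint's range is limited). The gripper opens to 85 mm and grips with 20 to 120 N. Pads are 22 mm wide; open, the fingers measure 114 mm over their backs; the gripper's body (76 mm by 85 mm) begins 54 mm behind the grasp point. The pads swing forward as they close: fully open they stand 13 mm farther back than shut.
Start: joints at [1.112, 0.259, 0.021, 1.334, 0, 1.418], TCP at [0.166, 0.524, 0.256] pointing down, gripper open.
Joint ranges: [-3.04, 3.04], [-0.91, 1.82], [-1.04, 1.36], [-1.92, 1.95], [-1.52, 1.45], [-3.14, 3.14]. Speed limits (rad/s): [2.22, 2.22, 2.79, 3.14, 3.14, 3.14].

INTERFACE

Orientations are given as a 3x3 rotation matrix whose columns are the frame's x, y, z axes.
In Python, from rig import bot, cams, close_job gives the robot as it stands.
- The arm moves only by the shell command python3 -m jog 'ROWS' [FORCE]. ROWS is text: rows parted by semicolons, each of 7 numbers parted by spaces: the turn, a rotation vector about the world's x, y, z each as a share of 180 degrees, from -1 to 1, then the shift along the world's x, y, z each as a share of 0.08 m, from -1 to 1, then the opening, from 0 (shut) to 1 (fully open). A call has 1 to 12 rows; each row shifts and turns the commanded pose from where the row before left it; what a row does not reach is not made up. A row lasts 1/10 s, in which the tool goes at most 50 mm and 8.59 degrees, less where a joint would pass 70% of its speed; a pose out of reach is approached as far as the arm can. A call with a number of a shift or a turn outside -1 to 1 is refused whole. A call with a gripper value outside its range is refused whole. The fingers move at their own pace and stop on an object; FORCE is the grip in N (left out, the last holds). Time passes only in rows, so rows that do not move let the fingers close. It gives the time, the measured TCP pose, the force, the opening and the grip force at its end, in the units of the state.
- bot.state(): the state, without advancing time (a new reading comes with each control period).
- cams.read_camera(name): name is "side" or "top"; returns a dict with "image" (480x640x3 uint8, blue, green, red), "depth" (480x640 float32, m along the optical axis (not along the pixel's ray), 0 where there is no reading), "camera_matrix" (3x3 intrinsics, pixels), "k1" (the pictures are not rectified: a ray, as slopes to the right and down, at radius r is drawn at 1 + k1 r^2 times it, then the intrinsics apply), "xyz" and "attitude" of the camera in the world. Camera axes: x right, y down, z forward; pixel columns grow to the right and rows downward; lengths in m; the calibration is good to about 2 mm. A picture is of the moment at which its call begins.
- close_job(): hands the job in; it is judged then, once.
The state is a dict: "t": time; "q": joint angles; "joint_velocities": joint speeds; "joint_efforts": joint torques, N m; "tool_pos": TCP position; "eef_rot": TCP orientation; "ft_force": force on the tool from outside, world axes, zero at the start; "torque": the same for the moment, N m; "gripper_width": finger opening in m; "finger_force": force on a finger pad.
Only numpy, scipy, OpenCV 4.12 (cv2) and the standard library are available. Lean on these libraries where they do the work, as an engineer would, in place of code of your own. Each camera call takes 0.05 s, during which the arm holds its last target. There are 200 camera calls.

TASK

Blow the empty cold-brew dispenser's line clear: first give its red pump lever at least three full strokes, each right down to the stop and all the way back up. Then take the blue key from its stand, push it fully home in the brass lock on the dispenser, working it past the sticky pins before turning at all, turn it a quarter turn clockwise to the stop, and finish still gripping the key and holding it there against the return spring. Leave the glasses, jug and canister standing where they are.

Things in the scene. Friction and masses are not known exactly. Their poses are not given: they have to be found in the camera images.
- dispenser: fixed grey case 220 (x) by 200 (y) by 70 mm high on the oak board (its top 40 mm above the work surface); origin at the centre of its underside. In its frame (mm): lock turret, 58 wide, at (-50,-50), brass plug's top 106 above the underside; steel cell 84 wide, 125 high (knob to 131) at (60,-50); lever pivot at (85,60), 90 above the underside; at yaw 0 its x points away from the robot
- lever (a joint): pump lever angle, rad: 0 = up (rest), 0.55 = down on its stop; a full stroke goes past 0.48 and back below 0.08. Sprung upward: needs about 4 N on the paddle at the top, 9 N at the bottom; it comes back up by itself when the hand goes up
- lever_pad (a point): centre of the top of the red paddle (56 x 42 x 14 mm) on the pump lever, which swings on an arc of 150 mm radius about an axis along the dispenser's y. At rest the paddle slopes 0.5 rad, free end (dispenser's -x side) up; pressed fully down it is about level, the point 77 mm lower and 23 mm nearer the dispenser's -x. Press it with closed fingertips from above
- lock (a joint): angle of the brass plug, rad: 0 = closed (rest), grows clockwise seen from above, stop at 1.571 (a quarter turn); sprung back to 0, about 0.13 N m plus slight friction at the quarter turn. The key has about 0.12 rad of play in the slot, so the hand turns that much farther than the plug
- lock_mouth (a point): centre of the top of the brass plug (36 by 28 mm), at the mouth of its key slot; axes turn with the plug, z up; slot 16 mm along x, 5.6 mm along y, 36 mm deep, mouth chamfered 3 mm. Two sprung sticky pins, one at each x end of the slot, centred 14 and 24 mm below the mouth, stand into it and resist the blade by about 5 to 12 N each as it passes
- key: loose upright key, 35 g, origin at the tip of the blade, z up: steel blade 14 (x) by 4 (y) by 32 mm long, last 5 mm narrowed to 10 by 2.4 mm; above it the blue bow 34 (x) by 10 (y) by 40 mm high (32 to 72 mm above the tip), to be pinched across y. Fits the slot either way round. It starts in the stand
- key_seat (a point): point on the key's axis at the underside of the bow, 32 mm above the blade tip; it meets point lock_mouth when the key is fully home
- key_stand: fixed dark wood block 70 (x) by 60 (y) by 46 mm high on the oak board, origin at the centre of its underside; slot in its top in which the key stands, bow resting on the top, blade 32 mm down; lift straight up
- canister: closed tin canister, 72 mm wide, 100 mm high, origin at the centre of its underside; leave alone
- tumbler_a: clear glass tumbler, 68 mm wide, 90 mm high, on a wooden coaster 96 mm wide, 10 mm thick; origin at the centre of its underside; leave alone
- tumbler_b: clear glass tumbler, 68 mm wide, 90 mm high, on the board; origin at the centre of its underside; leave alone
- creamer: yellow ceramic creamer jug, 74 mm wide, 78 mm high, with a handle to its +y; origin at the centre of its underside; leave alone
Things that resemble listed ones, but are neither listed nor needed, are in the scene too. There is more than one size of the key; the job needs the smallest.

How it is judged:
On the way, in this order (a step that is already met when the one before it is completed fails the run):
1. the pump lever is pressed down to its stop, first stroke (value of joint lever above 0.48 rad).
2. the lever is back up, first stroke (value of joint lever below 0.08 rad).
3. the pump lever is pressed down to its stop, second stroke (value of joint lever above 0.48 rad).
4. the lever is back up, second stroke (value of joint lever below 0.08 rad).
5. the pump lever is pressed down to its stop, third stroke (value of joint lever above 0.48 rad).
6. the lever is back up, third stroke (value of joint lever below 0.08 rad).
7. the key is fully home in the lock, bow against the brass plug, not yet turned (z of key_seat in the frame of lock_mouth below 0.003 m and horizontal distance between key_seat and lock_mouth below 0.004 m and angle between the z axis of key and the z axis of lock_mouth, either way round below 0.12 rad and angle between the x axis of key and the x axis of lock_mouth, either way round below 0.35 rad and value of joint lock below 0.3 rad), for 0.1 s.
8. the lock is turned a quarter clockwise with the key (z of key_seat in the frame of lock_mouth below 0.003 m and horizontal distance between key_seat and lock_mouth below 0.004 m and angle between the z axis of key and the z axis of lock_mouth, either way round below 0.12 rad and angle between the x axis of key and the x axis of lock_mouth, either way round below 0.35 rad and value of joint lock above 1.3 rad and contact force between the fingers and key above 2 N), for 0.2 s.
At the end, for the whole second after the job is handed in: the key is fully home in the lock (bow within 3 mm of the plug's top, centred within 4 mm, upright), gripped by the fingers with more than 2 N, and the lock is held turned beyond 1.3 rad (a quarter turn), with the pump lever up below 0.1 rad (all of step 8 and value of joint lever below 0.1 rad); the arm keeps its last pose, push and grip.
It fails at once if the lock is turned beyond 0.3 rad while the key is not home (more than 8 mm out) (value of joint lock above 0.3 rad and z of key_seat in the frame of lock_mouth above 0.008 m).
It fails at once if a glass, the jug or the canister is moved more than 25 mm or tipped over (distance of any of canister, tumbler_a, tumbler_b, creamer from where it was at the start of the episode above 0.025 m or angle between any of canister, tumbler_a, tumbler_b, creamer's own z axis and vertical above 0.35 rad).
It also fails if it takes over 67 s, if anything falls off the work surface, if the arm or the gripper's body presses on something with over 40 N, if the wrist force passes 120 N, or if a joint passes its speed limit or range.

## Working session

There is one attempt and no reset: what is moved stays moved. The work goes in short steps, Python scripts to look and compute and a shell command to move; the robot and the scene stay as the last step left them, time stands still between calls to the robot, and variables do not carry over. Pictures are saved under pics/ and viewed, at most 10 in all, crops included, and the job is handed in when it is done.

```bash
mkdir -p pics; ls
cat > h.py <<'E'
import numpy as np, cv2
from rig import bot, cams
def shot(n):
    d=cams.read_camera(n); np.savez(f'{n}.npz',**d); return d
def load(n): return dict(np.load(f'{n}.npz'))
def rot(d):
    a=np.array(d['attitude'],float); return a
def rays(d,uv):
    K=np.array(d['camera_matrix']); k1=float(d['k1'])
    p=cv2.undistortPoints(np.array(uv,float).reshape(-1,1,2),K,np.array([k1,0,0,0,0.]),None,None).reshape(-1,2)
    return np.c_[p,np.ones(len(p))]
def plane(d,uv,z):
    r=rays(d,uv)@rot(d).T; o=np.array(d['xyz']); return o+r*((z-o[2])/r[:,2])[:,None]
def pts(d,uv):
    uv=np.array(uv).reshape(-1,2); r=rays(d,uv); i=np.round(uv).astype(int)
    return np.array(d['xyz'])+(r*d['depth'][i[:,1],i[:,0]][:,None])@rot(d).T
E
python3 - <<'E'
from h import *
s=bot.state(); print(s, bot.tip_extent)
for n in('top','side'):
    d=shot(n); cv2.imwrite(f'pics/{n}0.png',d['image']); print(n,d['xyz'],d['attitude'],d['camera_matrix'],d['k1'])
E
```

```text
pics
{'t': 0.0, 'q': array([ 1.11239714e+00,  2.59205839e-01,  2.07385548e-02,  1.33368912e+00,
       -2.37112024e-07,  1.41819515e+00]), 'joint_velocities': array([-0.00093283,  0.00096481, -0.00175995,  0.00052138,  0.00047276,
        0.00218079]), 'joint_efforts': array([-2.11015635e-03, -5.55640841e+01,  3.44536471e+01,  1.34779458e-02,
       -2.54442548e-04,  3.24235691e-05]), 'tool_pos': array([0.16547229, 0.52425383, 0.25564959]), 'eef_rot': array([[-9.53606949e-01,  3.01053856e-01, -6.01637899e-04],
       [ 3.01054386e-01,  9.53606192e-01, -1.21976752e-03],
       [ 2.06509911e-04, -1.34430451e-03, -9.99999075e-01]]), 'ft_force': array([-0.31082826,  0.37969458,  0.05934139]), 'torque': array([0.03565313, 0.02095396, 0.0456317 ]), 'finger_force': 0.0, 'gripper_width': 0.08511142485539917} 0.025
top [0.44557959 0.01096774 1.23298993] [[ 2.82529276e-02 -9.94774801e-01  9.81064077e-02]
 [-9.99595581e-01 -2.84337154e-02 -4.44843455e-04]
 [ 3.23204873e-03 -9.80541635e-02 -9.95175831e-01]] [[567.01831261   0.         313.71055421]
 [  0.         567.01831261 238.0633052 ]
 [  0.           0.           1.        ]] -0.18250650763071138
side [ 0.2218302  -1.13382971  0.83548189] [[ 0.96294256 -0.14579352  0.22690498]
 [-0.26964314 -0.5021677   0.82165697]
 [-0.00584791 -0.85239184 -0.52287088]] [[617.27777021   0.         317.71789912]
 [  0.         617.27777021 238.19147376]
 [  0.           0.           1.        ]] 0.05780820115913141
```

View pics/top0.png

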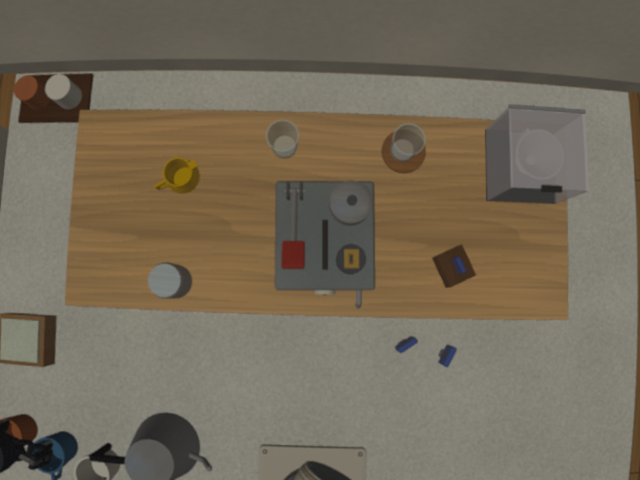

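View pics/side0.png

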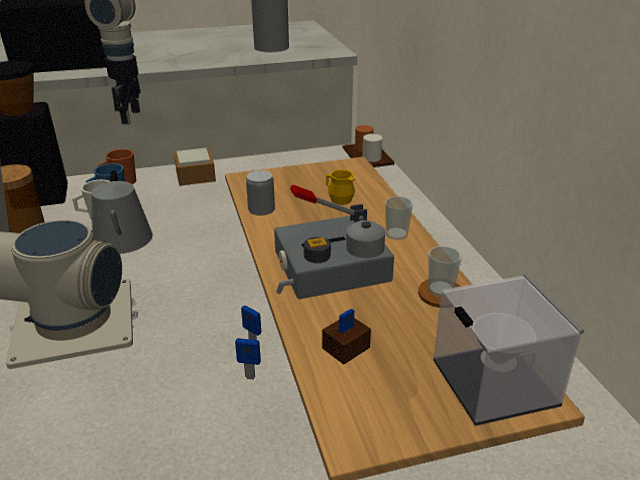

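Top view: the dispenser is at (325,235), with the red paddle at (293,255) and the brass plug at (351,259). Blue candidates are the key upright in the wood stand at (460,265), and loose keys lying at (407,344) and (447,355). The one in the stand fits the description. I'll measure sizes and confirm it in a crop.

```bash
cat > m.py <<'E'
from h import *
def comps(d,m,amin=15):
    n,l,s,c=cv2.connectedComponentsWithStats(m.astype(np.uint8))
    return [(l==i) for i in range(1,n) if s[i,4]>=amin]
def masks(d):
    h=cv2.cvtColor(d['image'],cv2.COLOR_BGR2HSV).astype(int); H,S,V=h[...,0],h[...,1],h[...,2]
    return dict(blue=(H>108)&(H<130)&(S>120)&(V>50), red=((H<6)|(H>174))&(S>170)&(V>90), brass=(H>14)&(H<28)&(S>120)&(V>90))
if __name__=='__main__':
  for n in('top','side'):
    d=load(n)
    for k,m in masks(d).items():
        if k=='brass':
            b=np.zeros_like(m); 
            if n=='top': b[240:280,335:368]=1
            else: b[230:262,300:335]=1
            m=m&b
        for c in comps(d,m):
            v,u=np.nonzero(c); P=pts(d,np.c_[u,v]); P=P[d['depth'][v,u]>0]
            if not len(P): continue
            r=cv2.minAreaRect(np.c_[u,v].astype(np.float32))
            print(n,k,len(u),'px',np.round([u.mean(),v.mean()]),'med',np.round(np.median(P,0),4),'min',np.round(np.percentile(P,3,axis=0),3),'max',np.round(np.percentile(P,97,axis=0),3),'rect',np.round(r[1],1),round(r[2],1))
E
python3 m.py
python3 - <<'E'
from h import *
a=load('side')['image'][290:390,220:390]; b=load('top')['image'][225:375,270:490]
a=cv2.resize(a,(680,400),interpolation=3)[:, :]; b=cv2.resize(b,(800,545),interpolation=3)
a=cv2.resize(a,(340,200)); 
a=cv2.resize(load('side')['image'][300:385,225:385],(400,212),interpolation=3)
b=cv2.resize(load('top')['image'][170:375,270:490],(400,373),interpolation=3)
cv2.imwrite('pics/c1.png',np.vstack([a,b]))
E
```

```text
top blue 45 px [460. 265.] med [ 0.5095 -0.2825  0.1256] min [ 0.498 -0.289  0.123] max [ 0.523 -0.275  0.13 ] rect [14.8  2.7] 63.4
top blue 62 px [407. 345.] med [ 0.3469 -0.183   0.0932] min [ 0.337 -0.199  0.09 ] max [ 0.358 -0.168  0.098] rect [ 3.1 18.9] 56.3
top blue 72 px [449. 357.] med [ 0.3249 -0.27    0.0926] min [ 0.31  -0.279  0.088] max [ 0.341 -0.261  0.097] rect [ 3.6 18.8] 26.6
top red 517 px [292. 254.] med [0.5159 0.0479 0.2123] min [0.493 0.031 0.199] max [0.539 0.065 0.224] rect [25. 20.] 90.0
top brass 245 px [351. 258.] med [ 0.5166 -0.0639  0.1455] min [ 0.499 -0.076  0.141] max [ 0.534 -0.049  0.15 ] rect [18. 14.] 90.0
side blue 233 px [251. 320.] med [ 0.3467 -0.195   0.0716] min [ 0.332 -0.207  0.047] max [ 0.36  -0.174  0.095] rect [29.5 17.3] 83.7
side blue 173 px [346. 321.] med [ 0.5074 -0.2888  0.1102] min [ 0.494 -0.296  0.091] max [ 0.524 -0.28   0.127] rect [23. 14.] 90.0
side blue 282 px [248. 352.] med [ 0.3254 -0.2786  0.0692] min [ 0.305 -0.287  0.046] max [ 0.343 -0.266  0.095] rect [26.7 23.9] 6.0
side red 147 px [302. 191.] med [0.5119 0.0437 0.2143] min [0.49  0.026 0.201] max [0.538 0.064 0.224] rect [26.6  8.5] 18.4
side brass 131 px [317. 242.] med [ 0.5152 -0.0618  0.1455] min [ 0.497 -0.078  0.141] max [ 0.533 -0.043  0.149] rect [ 7.9 18.7] 81.9
```

View pics/c1.png

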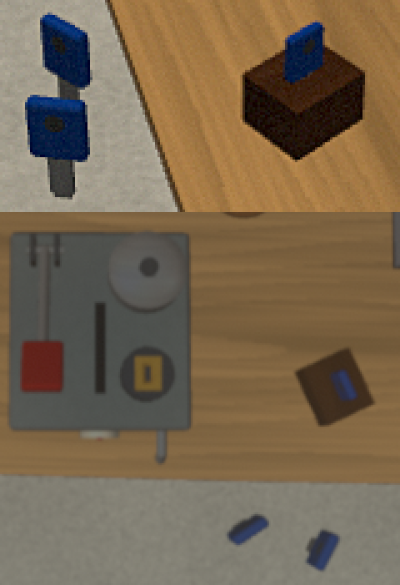

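The crop confirms it. The bow in the stand is visibly the smallest, and its top is at z = 0.126, which matches 40+46+40 mm. The other two keys stand on the work surface with larger bows. Next I'll refine the lock, the key pose and the clearances.

Run:
```python
from h import *; from m import *
for n in('top','side'):
    d=load(n); M=masks(d)
    m=M['brass'].copy(); b=np.zeros_like(m)
    if n=='top': b[240:280,335:368]=1
    else: b[230:262,300:335]=1
    m=(m&b).astype(np.uint8); cs,_=cv2.findContours(m,0,2); c=max(cs,key=cv2.contourArea)
    P=plane(d,c[:,0,:],0.146)[:,:2]; r=cv2.minAreaRect((P*1000).astype(np.float32)); print(n,'plug',r)
    # key
    m=np.zeros_like(m); m[(slice(250,280),slice(445,475)) if n=='top' else (slice(300,345),slice(330,365))]=1
    m=M['blue']&(m>0)
    v,u=np.nonzero(m); P=pts(d,np.c_[u,v]); ok=P[:,2]>0.121; Q=P[ok]
    for nm,S in (('topz',Q),('all',P)):
        e=np.linalg.svd(S[:,:2]-S[:,:2].mean(0))[2][0]; print(n,'key',nm,len(S),S.mean(0),(S.min(0)+S.max(0))/2,'yaw',np.degrees(np.arctan2(e[1],e[0]))%180)
    if n=='top':
        cs,_=cv2.findContours(m.astype(np.uint8),0,2); print('pl', cv2.minAreaRect((plane(d,cs[0][:,0,:],.126)[:,:2]*1000).astype(np.float32)))
d=load('top')
print('box',plane(d,[(487,202),(512,107),(584,108),(586,190)],.2)[:,:2],pts(d,[(490,198)]))
print('box side', pts(load('side'),[(440,295),(463,317)]))
print('disp corners z=.11',plane(d,[(275.5,181.5),(374.5,181.5),(375,290),(275,290)],.11)[:,:2])
# stand top
h=cv2.cvtColor(d['image'],cv2.COLOR_BGR2HSV); m=((h[...,2]<95)&(h[...,1]>60)).astype(np.uint8); b=np.zeros_like(m); b[240:292,428:480]=1; cs,_=cv2.findContours(m*b,0,2); c=max(cs,key=cv2.contourArea)
print('stand',cv2.minAreaRect((plane(d,c[:,0,:],.086)[:,:2]*1000).astype(np.float32)))
```

```text
top plug ((516.3225708007812, -62.273284912109375), (34.752967834472656, 26.990894317626953), 1.3579657077789307)
top key topz 44 [ 0.51004251 -0.28145676  0.12580231] [ 0.51043576 -0.28173148  0.1268004 ] yaw 26.332837417237215
top key all 45 [ 0.50999387 -0.28147997  0.12564162] [ 0.51043576 -0.28173148  0.12455499] yaw 26.331299384484822
pl ((510.2239685058594, -281.13970947265625), (29.220312118530273, 5.467959403991699), 27.756473541259766)
side plug ((514.7245483398438, -62.78754425048828), (37.22732162475586, 31.408416748046875), 2.715158700942993)
side key topz 49 [ 0.50406213 -0.3030893   0.13927636] [ 0.37283061 -0.7047841   0.47827838] yaw 71.08519280515692
side key all 173 [ 0.50683013 -0.29303614  0.11430486] [ 0.37338767 -0.7047841   0.46158514] yaw 70.6264358485484
box [[ 0.62477878 -0.31304104]
 [ 0.81434181 -0.36757402]
 [ 0.8232231  -0.52070252]
 [ 0.65632538 -0.51565811]] [[ 0.65550467 -0.35934616  0.07363624]]
box side [[ 0.74328682 -0.2009807   0.05766565]
 [ 0.65029882 -0.44820072  0.21103406]]
disp corners z=.11 [[ 0.66855858  0.09065833]
 [ 0.67447944 -0.10895436]
 [ 0.45644941 -0.11377363]
 [ 0.45098748  0.08403473]]
stand ((509.351318359375, -277.51605224609375), (70.71849822998047, 69.91217041015625), 25.818016052246094)
```

```bash
python3 -m jog '0 0 0.0475 0.5 -0.5 0 0; 0 0 0.0475 0.5 -0.5 0 0; 0 0 0 0.5 -0.5 0 0; 0 0 0 0.5 -0.5 0.2 0; 0 0 0 0.5 -0.5 0.2 0; 0 0 0 0.4 -0.5 0 0;0 0 0 0.4 -0.5 0 0; 0 0 0 0.4 -0.5 0 0; 0 0 0 0.4 -0.5 0 0; 0 0 0 0.3 -0.5 0 0' 30
```

```text
t: 1.1
tool_pos: [0.4839, 0.1589, 0.2832]
eef_rot: [[-0.999, 0.035, -0.0], [0.035, 0.999, -0.0], [0.0, -0.0, -1.0]]
ft_force: [0.9, -0.1, 0.1]
gripper_width: -0.0001
finger_force: 0.0
```

Plug at about (0.515, -0.0627), dispenser yaw about 1.5°. Key at (0.510, -0.2815), yaw 26.3°. Everything agrees with the given sizes. Next, move above the paddle.

```bash
python3 -m jog '0 0 0.019 0.1 -0.46 0 0; 0 0 0 0.1 -0.46 0 0; 0 0 0 0.1 -0.46 0 0;0 0 0 0.08 0 -0.2 0;0 0 0 0 0 -0.2 0; 0 0 0 0 0 0 0'
```

```text
t: 1.7
tool_pos: [0.5122, 0.05, 0.2495]
eef_rot: [[-1.0, -0.024, -0.004], [-0.024, 1.0, 0.0], [0.004, 0.0, -1.0]]
ft_force: [-0.6, 0.4, -0.3]
gripper_width: -0.0002
finger_force: 0.0
```

```bash
python3 -m jog '0 0 0 0 0 -0.12 0; 0 0 0 -0.05 0 -0.11 0; 0 0 0 -0.05 0 -0.11 0; 0 0 0 -0.045 0 -0.12 0; 0 0 0 -0.045 0 -0.12 0; 0 0 0 -0.03 0 -0.125 0; 0 0 0 -0.03 0 -0.125 0;0 0 0 -0.015 0 -0.06 0; 0 0 0 0 0 0 0'; python3 -m jog '0 0 0 -0.01 0 -0.08 0; 0 0 0 0 0 0 0'
```

```text
t: 2.6
tool_pos: [0.4917, 0.0503, 0.1802]
eef_rot: [[-1.0, -0.025, 0.0], [-0.025, 1.0, -0.001], [-0.0, -0.001, -1.0]]
ft_force: [-0.3, -3.8, 6.4]
gripper_width: 0.0002
finger_force: 2.7
t: 2.8
tool_pos: [0.4909, 0.0503, 0.174]
eef_rot: [[-1.0, -0.025, 0.0], [-0.025, 1.0, -0.0], [-0.0, -0.0, -1.0]]
ft_force: [-0.1, -3.6, 6.0]
gripper_width: 0.0001
finger_force: 2.8
```

```bash
python3 -m jog '0 0 0 -0.01 0 -0.1 0; 0 0 0 0 0 0 0'; python3 -m jog '0 0 0 0 0 -0.05 0; 0 0 0 0 0 0 0'; python3 -m jog '0 0 0 0 0 -0.04 0; 0 0 0 0 0 0 0'
```

```text
t: 3.0
tool_pos: [0.4902, 0.0504, 0.166]
eef_rot: [[-1.0, -0.025, 0.0], [-0.025, 1.0, -0.0], [-0.0, -0.0, -1.0]]
ft_force: [0.2, -2.6, 6.9]
gripper_width: 0.0001
finger_force: 3.1
t: 3.2
tool_pos: [0.4901, 0.0504, 0.1623]
eef_rot: [[-1.0, -0.025, -0.0], [-0.025, 1.0, -0.0], [0.0, -0.0, -1.0]]
ft_force: [-1.0, -2.9, 6.7]
gripper_width: 0.0001
finger_force: 3.4
t: 3.4
tool_pos: [0.49, 0.0504, 0.1591]
eef_rot: [[-1.0, -0.025, -0.0], [-0.025, 1.0, -0.0], [0.0, -0.0, -1.0]]
ft_force: [-1.6, -3.2, 6.9]
gripper_width: 0.0001
finger_force: 3.5
```

```bash
python3 -m jog '0 0 0 0 0 -0.03 0; 0 0 0 0 0 0 0'; python3 -m jog '0 0 0 0 0 -0.03 0; 0 0 0 0 0 0 0';  python3 - <<'E'
from h import *
d=shot('side'); cv2.imwrite('pics/s1.png',cv2.resize(d['image'][130:330,220:440],(770,700))[:600])
E
```

```text
t: 3.6
tool_pos: [0.4899, 0.0504, 0.157]
eef_rot: [[-1.0, -0.025, -0.0], [-0.025, 1.0, -0.0], [0.0, -0.0, -1.0]]
ft_force: [-3.2, -2.8, 9.0]
gripper_width: 0.0003
finger_force: 4.1
t: 3.8
tool_pos: [0.49, 0.0504, 0.156]
eef_rot: [[-1.0, -0.025, 0.001], [-0.025, 1.0, -0.0], [-0.001, -0.001, -1.0]]
ft_force: [-9.0, -2.7, 24.1]
gripper_width: -0.0002
finger_force: 12.3
```

View pics/s1.png

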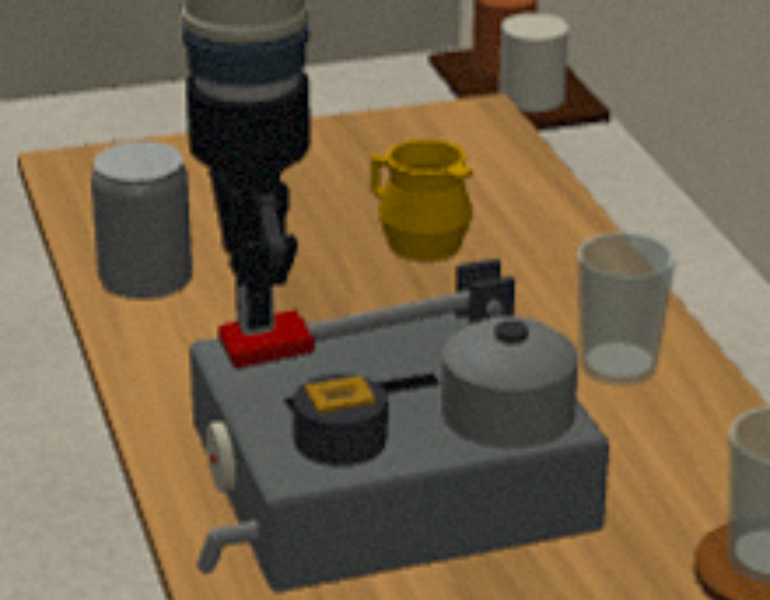

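The picture shows the paddle level at the stop (about (265,335) in the crop), matching the 24 N rise. Next, up, then strokes two and three.

```bash
python3 -m jog '0 0 0 0.02 0 0.2 0; 0 0 0 0.03 0 0.2 0; 0 0 0 0.05 0 0.2 0; 0 0 0 0.07 0 0.2 0; 0 0 0 0.1 0 0.2 0; 0 0 0 0 0 0.2 0; 0 0 0 0 0 0 0; 0 0 0 0 0 0 0; 0 0 0 0 0 0 0'
python3 - <<'E'
from h import *; from m import *
d=shot('top'); c=max(comps(d,masks(d)['red']),key=np.sum); v,u=np.nonzero(c); print(np.median(pts(d,np.c_[u,v]),0),len(u))
d=shot('side'); c=max(comps(d,masks(d)['red']),key=np.sum); v,u=np.nonzero(c); print(np.median(pts(d,np.c_[u,v]),0),len(u))
E
python3 -m jog '0 0 0 0 0 -0.16 0; 0 0 0 -0.1 0 -0.2 0; 0 0 0 -0.07 0 -0.2 0; 0 0 0 -0.05 0 -0.2 0; 0 0 0 -0.03 0 -0.2 0; 0 0 0 -0.02 0 -0.2 0;0 0 0 0 0 -0.04 0;0 0 0 0 0 0 0;0 0 0 0 0 0 0'
```

```text
t: 4.75
tool_pos: [0.5112, 0.0506, 0.2489]
eef_rot: [[-1.0, -0.025, -0.002], [-0.025, 1.0, 0.0], [0.002, 0.0, -1.0]]
ft_force: [-0.8, -0.1, 1.0]
gripper_width: -0.0002
finger_force: 0.0
t: 5.7
tool_pos: [0.4908, 0.05, 0.156]
eef_rot: [[-1.0, -0.025, 0.004], [-0.025, 1.0, -0.001], [-0.004, -0.001, -1.0]]
ft_force: [-5.9, -1.4, 25.8]
gripper_width: 0.0004
finger_force: 13.0Traceback (most recent call last):
  File "<stdin>", line 2, in <module>
ValueError: max() iterable argument is empty
```

```bash
python3 -m jog '0 0 0 0.02 0 0.2 0; 0 0 0 0.03 0 0.2 0; 0 0 0 0.05 0 0.2 0; 0 0 0 0.07 0 0.2 0; 0 0 0 0.1 0 0.2 0; 0 0 0 0 0 0.25 0; 0 0 0 0 0 0 0; 0 0 0 0 0 0 0; 0 0 0 0 0 0 0'
python3 - <<'E'
from h import *; from m import *
d=shot('side'); c=max(comps(d,masks(d)['red'],3),key=np.sum); v,u=np.nonzero(c); print(np.median(pts(d,np.c_[u,v]),0),len(u),u.mean(),v.mean())
E
python3 -m jog '0 0 0 0 0 -0.2 0; 0 0 0 -0.1 0 -0.2 0; 0 0 0 -0.07 0 -0.2 0; 0 0 0 -0.05 0 -0.2 0; 0 0 0 -0.03 0 -0.2 0; 0 0 0 -0.02 0 -0.2 0;0 0 0 0 0 -0.05 0;0 0 0 0 0 0 0;0 0 0 0 0 0 0'
```

```text
t: 6.6
tool_pos: [0.5112, 0.0505, 0.2528]
eef_rot: [[-1.0, -0.025, -0.002], [-0.025, 1.0, 0.0], [0.002, 0.0, -1.0]]
ft_force: [0.2, -0.1, 0.1]
gripper_width: 0.0001
finger_force: 0.0
[0.51046345 0.04481612 0.21554062] 143 301.8181818181818 190.93706293706293
t: 7.55
tool_pos: [0.4905, 0.05, 0.156]
eef_rot: [[-1.0, -0.025, 0.003], [-0.025, 1.0, -0.001], [-0.003, -0.001, -1.0]]
ft_force: [-7.2, -2.2, 26.7]
gripper_width: 0.0001
finger_force: 13.5
```

```bash
python3 -m jog '0 0 0 0.02 0 0.2 0; 0 0 0 0.03 0 0.2 0; 0 0 0 0.05 0 0.2 0; 0 0 0 0.07 0 0.2 0; 0 0 0 0.1 0 0.2 0; 0 0 0 0 0 0.25 0; 0 0 0 0 0 0 0; 0 0 0 0 0 0 0; 0 0 0 0 0 0 0'; python3 -m jog '0 0 0 0 0 -0.2 0; 0 0 0 -0.1 0 -0.2 0; 0 0 0 -0.07 0 -0.2 0; 0 0 0 -0.05 0 -0.2 0; 0 0 0 -0.03 0 -0.2 0; 0 0 0 -0.02 0 -0.2 0;0 0 0 0 0 -0.05 0;0 0 0 0 0 0 0;0 0 0 0 0 0 0';  python3 -m jog '0 0 0 0.02 0 0.2 0; 0 0 0 0.03 0 0.2 0; 0 0 0 0.05 0 0.2 0; 0 0 0 0.07 0 0.2 0; 0 0 0 0.1 0 0.2 0; 0 0 0 0 0 0.5 0; 0 0 0 0 0 0.2 0; 0 0 0 0 0 0 0; 0 0 0 0 0 0 0'
```

```text
t: 8.45
tool_pos: [0.5112, 0.0505, 0.2528]
eef_rot: [[-1.0, -0.025, -0.002], [-0.025, 1.0, 0.0], [0.002, 0.0, -1.0]]
ft_force: [-0.6, 1.0, -0.2]
gripper_width: 0.0002
finger_force: 0.0
t: 9.35
tool_pos: [0.4905, 0.05, 0.1559]
eef_rot: [[-1.0, -0.025, 0.003], [-0.025, 1.0, -0.001], [-0.003, -0.001, -1.0]]
ft_force: [-6.2, -2.0, 27.5]
gripper_width: 0.0001
finger_force: 14.1
t: 10.25
tool_pos: [0.5115, 0.0504, 0.2888]
eef_rot: [[-1.0, -0.025, -0.001], [-0.025, 1.0, 0.0], [0.001, 0.0, -1.0]]
ft_force: [0.2, 0.1, -1.1]
gripper_width: 0.0
finger_force: 0.0
```

```bash
python3 -m jog '0 0 0 0 -0.52 0 0.5; 0 0 0 0 -0.52 0 0.5; 0 0 0 0 -0.52 0 0.5; 0 0 0.046 0 -0.52 0 0.5; 0 0 0.046 0 -0.52 0 0.5; 0 0 0.046 0 -0.52 0 0.5; 0 0 0 0 -0.52 0 0.5; 0 0 0 0 -0.5 0 0.5; 0 0 0 0 0 -0.5 0.5; 0 0 0 0 0 -0.5 0.5; 0 0 0 0 0 0 0.5; 0 0 0 0 0 0 0.5'
python3 - <<'E'
from h import *
print(bot.state()['q'])
d=shot('side'); cv2.imwrite('pics/s2.png',cv2.resize(d['image'][200:380,240:440],(666,600)))
E
```

```text
t: 11.45
tool_pos: [0.5113, -0.2802, 0.2094]
eef_rot: [[-0.897, -0.442, -0.002], [-0.442, 0.897, 0.002], [0.001, 0.002, -1.0]]
ft_force: [0.3, -0.1, 1.4]
gripper_width: 0.0429
finger_force: 0.0
[-6.45210319e-01  3.33098730e-01  8.55741429e-03  1.24901307e+00
  1.20797757e-05 -1.10347603e+00]
```

View pics/s2.png

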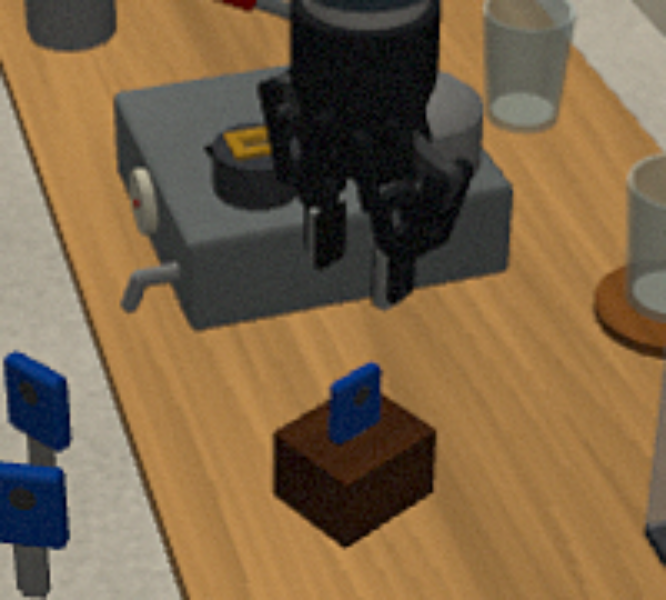

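The crop shows the jaws at (320,235) and (390,280), straddling the bow at (355,405). Descend.

```bash
python3 -m jog '0 0 0 -0.015 -0.015 -0.4 0.5; 0 0 0 0 0 -0.4 0.5; 0 0 0 0 0 -0.25 0.5; 0 0 0 0 0 -0.12 0.5; 0 0 0 0 0 0 0.5; 0 0 0 0 0 0 0.5'; python3 -m jog '0 0 0 0 0 0 0; 0 0 0 0 0 0 0; 0 0 0 0 0 0 0; 0 0 0 0 0 0 0; 0 0 0 0 0 0 0;0 0 0 0 0 0 0' 60
```

```text
t: 12.1
tool_pos: [0.5115, -0.2822, 0.1181]
eef_rot: [[-0.897, -0.443, 0.002], [-0.443, 0.897, -0.001], [-0.001, -0.002, -1.0]]
ft_force: [0.0, 0.8, -0.1]
gripper_width: 0.0425
finger_force: 0.0
t: 12.7
tool_pos: [0.511, -0.2821, 0.1175]
eef_rot: [[-0.897, -0.442, 0.002], [-0.442, 0.897, -0.001], [-0.001, -0.002, -1.0]]
ft_force: [-0.5, 1.5, 6.4]
gripper_width: 0.0089
finger_force: 58.6
```

```bash
python3 -m jog '0 0 0 0 0 0.2 0; 0 0 0 0 0 0.3 0; 0 0 0 0 0 0.5 0; 0 0 0 0 0 0.5 0; 0 0 0 0 0.4 0 0; 0 0 0 0 0.4 0 0; 0 0 -0.0457 0 0.5 0 0; 0 0 -0.0457 0 0.5 0 0; 0 0 -0.0457 0 0.5 0 0; 0 0 0 0.05 0.44 0 0; 0 0 0 0 0 0 0; 0 0 0 0 0 0 0'
python3 - <<'E'
from h import *; from m import *
d=shot('side'); cv2.imwrite('pics/s3.png',cv2.resize(d['image'][180:280,260:390],(780,600),interpolation=2)); t=shot('top')
for n,e in(('side',d),('top',t)):
    for c in comps(e,masks(e)['blue'],3):
        v,u=np.nonzero(c); print(n,len(u),u.mean(),v.mean(),np.median(pts(e,np.c_[u,v]),0))
s=bot.state(); print(s['tool_pos'],np.degrees(np.arctan2(s['eef_rot'][1,1],s['eef_rot'][0,1]))-90)
E
```

```text
t: 13.9
tool_pos: [0.5147, -0.062, 0.2367]
eef_rot: [[-1.0, -0.03, 0.0], [-0.03, 1.0, -0.0], [-0.0, -0.0, -1.0]]
ft_force: [0.2, -0.3, 0.1]
gripper_width: 0.0087
finger_force: 58.8
side 42 309.7142857142857 209.78571428571428 [ 0.49987064 -0.06694575  0.22741217]
side 4 310.75 200.75 [ 0.50301828 -0.06309733  0.24529958]
side 6 323.0 205.5 [ 0.52847558 -0.0657081   0.2318545 ]
side 3 323.0 214.0 [ 0.52811231 -0.06689409  0.2129945 ]
side 6 242.33333333333334 307.3333333333333 [ 0.33318265 -0.17199408  0.09252907]
side 209 251.4976076555024 321.39712918660285 [ 0.34801715 -0.19744303  0.07095078]
side 6 252.16666666666666 313.5 [ 0.34877197 -0.19611149  0.09204024]
side 288 247.0 351.78125 [ 0.32269189 -0.27796415  0.07004265]
side 4 254.0 340.75 [ 0.33738562 -0.27856944  0.09465579]
top 49 409.83673469387753 343.3469387755102 [ 0.35174826 -0.18859775  0.09323557]
top 74 449.1621621621622 356.64864864864865 [ 0.32470839 -0.26934171  0.09296033]
[ 0.51467204 -0.0632761   0.23640682] 1.5648698297286074
```

View pics/s3.png

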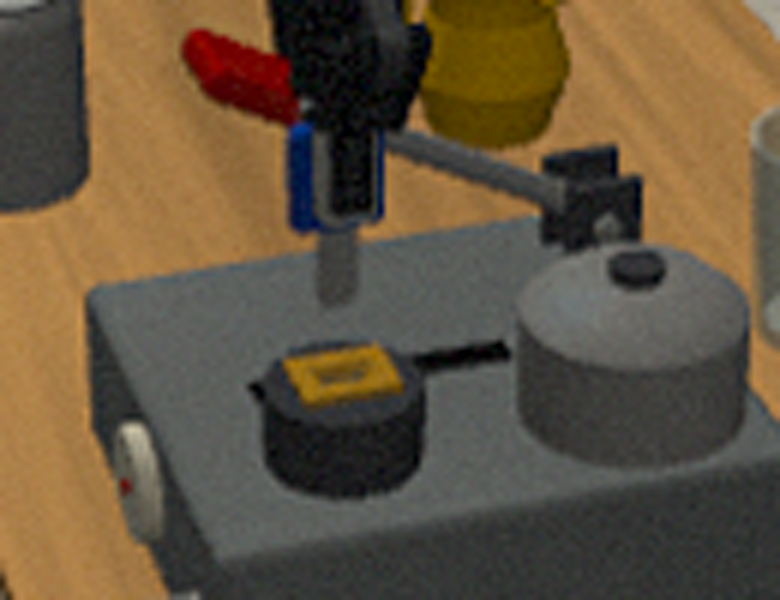

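The crop shows the key held upright and centred between the jaws (blade at (338,265)), above the slot at (340,372). I'll measure the blade x against the slot from the side view.

Run:
```python
from h import *
d=load('side'); img=d['image']
g=cv2.cvtColor(img,cv2.COLOR_BGR2HSV)
K=1
def xy(u,v,y):
    r=(rays(d,[(u,v)])@rot(d).T)[0]; o=d['xyz']; p=o+r*((y-o[1])/r[1]); return p
for v in (222,225,228): print(v,img[v,308:326].max(1))
# blade edges by crop px 318..358 at row ~265 ; tip row 305
for ul,ur,v in((318,358,265),):
    U=lambda p:260+p/6-.5; V=lambda p:180+p/6-.5
    L=xy(U(ul),V(v),-.0627+.002); R=xy(U(ur),V(v),-.0627-.002); print('blade',L,R,(L+R)[0]/2)
L=xy(U(289),V(180),-.0627+.005);R=xy(U(383),V(180),-.0627-.005); print('bow',L,R,(L+R)[0]/2)
print('tip',xy(U(338),V(305),-.0647),'bowbottom',xy(U(338),V(230),-.068))
print('slot',plane(d,[(U(308),V(376)),(U(370),V(372))],.146))
```

```text
222 [105 113 104  98  82  58  64  65  68  70  62  75  88  96  90  90  93  88]
225 [95 97 96 95 82 71 60 64 62 64 60 74 95 96 95 96 99 94]
228 [92 93 94 96 82 63 61 64 72 58 58 78 94 94 98 92 93 94]
blade [ 0.50713616 -0.0607      0.18991707] [ 0.5204166  -0.0647      0.18999357] 0.5137763789114762
bow [ 0.49802959 -0.0577      0.22333952] [ 0.52860644 -0.0677      0.22391551] 0.5133180151125626
tip [ 0.51310773 -0.0647      0.17507127] bowbottom [ 0.51243989 -0.068       0.2070128 ]
slot [[ 0.50272389 -0.06177429  0.146     ]
 [ 0.52443855 -0.06529362  0.146     ]]
```

```bash
python3 -m jog '0 0 0 0.01 0 -0.15 0; 0 0 0 0 0 -0.15 0; 0 0 0 0 0 0 0'; python3 -m jog '0 0 0 0 0 -0.03 0; 0 0 0 0 0 -0.03 0; 0 0 0 0 0 0 0'; python3 -m jog '0 0 0 0 0 -0.03 0; 0 0 0 0 0 -0.03 0; 0 0 0 0 0 0 0';  python3 -m jog '0 0 0 0 0 -0.03 0; 0 0 0 0 0 -0.03 0; 0 0 0 0 0 0 0' 80
```

```text
t: 14.3
tool_pos: [0.5144, -0.0631, 0.2099]
eef_rot: [[-1.0, -0.026, -0.004], [-0.026, 1.0, 0.001], [0.004, 0.001, -1.0]]
ft_force: [0.3, -0.3, -1.4]
gripper_width: 0.0091
finger_force: 58.8
t: 14.6
tool_pos: [0.5154, -0.0627, 0.2074]
eef_rot: [[-1.0, -0.027, -0.0], [-0.027, 1.0, 0.0], [0.0, 0.0, -1.0]]
ft_force: [0.1, -0.4, -0.4]
gripper_width: 0.009
finger_force: 58.8
t: 14.9
tool_pos: [0.5153, -0.0626, 0.2024]
eef_rot: [[-1.0, -0.028, -0.0], [-0.028, 1.0, 0.0], [0.0, 0.0, -1.0]]
ft_force: [-0.9, 0.4, -1.4]
gripper_width: 0.009
finger_force: 58.8
t: 15.2
tool_pos: [0.5153, -0.0626, 0.1976]
eef_rot: [[-1.0, -0.027, -0.0], [-0.027, 1.0, 0.0], [0.0, 0.0, -1.0]]
ft_force: [1.3, 0.4, -0.7]
gripper_width: 0.0087
finger_force: 81.4
```

```bash
python3 -m jog '0 0 0 0 0 -0.03 0; 0 0 0 0 0 -0.03 0; 0 0 0 0 0 0 0'; python3 -m jog '0 0 0 0 0 -0.04 0; 0 0 0 0 0 0 0'; python3 -m jog '0 0 0 0 0 -0.04 0; 0 0 0 0 0 0 0';  python3 -m jog '0 0 0 0 0 -0.04 0; 0 0 0 0 0 0 0'
```

```text
t: 15.5
tool_pos: [0.5153, -0.0626, 0.1928]
eef_rot: [[-1.0, -0.028, -0.0], [-0.028, 1.0, 0.0], [0.0, 0.0, -1.0]]
ft_force: [0.4, 0.1, -1.3]
gripper_width: 0.009
finger_force: 81.6
t: 15.7
tool_pos: [0.5153, -0.0627, 0.1899]
eef_rot: [[-1.0, -0.028, -0.0], [-0.028, 1.0, -0.0], [0.0, -0.0, -1.0]]
ft_force: [-0.6, -0.7, 3.0]
gripper_width: 0.0087
finger_force: 82.2
t: 15.9
tool_pos: [0.5153, -0.0627, 0.187]
eef_rot: [[-1.0, -0.027, 0.0], [-0.027, 1.0, -0.0], [-0.0, -0.0, -1.0]]
ft_force: [-1.5, -1.1, 3.7]
gripper_width: 0.0089
finger_force: 82.3
t: 16.1
tool_pos: [0.5154, -0.0627, 0.1838]
eef_rot: [[-1.0, -0.027, 0.0], [-0.027, 1.0, -0.0], [-0.0, -0.0, -1.0]]
ft_force: [-1.8, -0.4, 2.9]
gripper_width: 0.0091
finger_force: 82.3
```

```bash
python3 -m jog '0 0 0 0 0 -0.03 0; 0 0 0 0 0 0 0'; python3 -m jog '0 0 0 0 0 -0.03 0; 0 0 0 0 0 0 0'; python3 -m jog '0 0 0 0 0 -0.02 0; 0 0 0 0 0 0 0';  python3 -m jog '0 0 0 0 0 -0.02 0; 0 0 0 0 0 0 0'
```

```text
t: 16.3
tool_pos: [0.5159, -0.0628, 0.1823]
eef_rot: [[-1.0, -0.027, 0.002], [-0.027, 1.0, -0.001], [-0.002, -0.001, -1.0]]
ft_force: [-2.7, -0.6, 11.1]
gripper_width: 0.0089
finger_force: 83.7
t: 16.5
tool_pos: [0.5162, -0.0629, 0.1796]
eef_rot: [[-1.0, -0.028, 0.003], [-0.028, 1.0, -0.001], [-0.003, -0.001, -1.0]]
ft_force: [2.8, -0.4, 2.8]
gripper_width: 0.0091
finger_force: 82.3
t: 16.7
tool_pos: [0.5163, -0.063, 0.1775]
eef_rot: [[-1.0, -0.027, 0.002], [-0.027, 1.0, -0.001], [-0.002, -0.001, -1.0]]
ft_force: [2.6, -1.9, 4.6]
gripper_width: 0.0088
finger_force: 82.6
t: 16.9
tool_pos: [0.5164, -0.063, 0.1774]
eef_rot: [[-1.0, -0.027, 0.003], [-0.027, 1.0, -0.001], [-0.003, -0.001, -1.0]]
ft_force: [-1.2, -1.3, 18.2]
gripper_width: 0.009
finger_force: 84.9
```

```bash
python3 -m jog '0 0 0 0 0 -0.02 0; 0 0 0 0 0 0 0'
python3 - <<'E'
from h import *
d=shot('side'); cv2.imwrite('pics/s4.png',cv2.resize(d['image'][180:280,260:390],(780,600),interpolation=2))
E
```

```text
t: 17.1
tool_pos: [0.5164, -0.063, 0.1772]
eef_rot: [[-1.0, -0.028, 0.005], [-0.028, 1.0, -0.002], [-0.005, -0.002, -1.0]]
ft_force: [-5.1, 0.5, 31.5]
gripper_width: 0.009
finger_force: 87.0
```

View pics/s4.png

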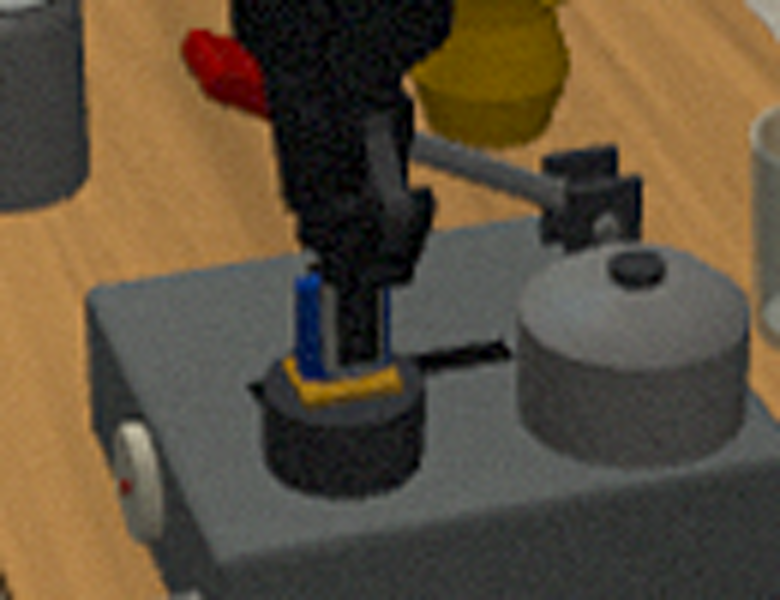

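The crop shows the bow seated on the brass plug at (345,380), and z = 0.177 matches home. Raise the grip and turn clockwise.

```bash
python3 -m jog '0 0 0 0 0 0.01 0; 0 0 0 0 0 0 0; 0 0 0 0 0 0 0' 110; python3 -m jog '0 0 -0.04 0 0 0 0; 0 0 -0.04 0 0 0 0; 0 0 -0.04 0 0 0 0; 0 0 0 0 0 0 0'; python3 -c "
from rig import bot;print(bot.state()['torque'])"
```

```text
t: 17.45
tool_pos: [0.5164, -0.063, 0.1773]
eef_rot: [[-1.0, -0.028, 0.004], [-0.028, 1.0, -0.002], [-0.004, -0.002, -1.0]]
ft_force: [-4.1, 0.4, 24.5]
gripper_width: 0.0088
finger_force: 107.8
t: 17.85
tool_pos: [0.5162, -0.0634, 0.1773]
eef_rot: [[-0.938, 0.347, 0.004], [0.347, 0.938, -0.002], [-0.005, -0.001, -1.0]]
ft_force: [-5.1, -3.6, 25.7]
gripper_width: 0.0084
finger_force: 108.1
[-0.62575735  1.07393131  0.01918545]
```

```bash
python3 -m jog '0 0 -0.045 0 0 0 0; 0 0 -0.045 0 0 0 0; 0 0 -0.045 0 0 0 0; 0 0 -0.045 0 0 0 0; 0 0 0 0 0 0 0'; python3 -m jog '0 0 -0.045 0 0 0 0; 0 0 -0.045 0 0 0 0; 0 0 -0.045 0 0 0 0; 0 0 -0.045 0 0 0 0; 0 0 0 0 0 0 0'; python3 -c "
from rig import bot;s=bot.state();print(s['torque'],s['q'])"
```

```text
t: 18.35
tool_pos: [0.5158, -0.0637, 0.1773]
eef_rot: [[-0.605, 0.796, 0.003], [0.796, 0.605, -0.003], [-0.004, 0.0, -1.0]]
ft_force: [-6.8, -4.2, 27.5]
gripper_width: 0.0091
finger_force: 108.4
t: 18.85
tool_pos: [0.5152, -0.0638, 0.1773]
eef_rot: [[-0.085, 0.996, 0.002], [0.996, 0.085, -0.004], [-0.004, 0.001, -1.0]]
ft_force: [-10.8, -4.9, 28.3]
gripper_width: 0.0088
finger_force: 108.7
[-1.14284026  2.32232135  0.02398947] [-0.2834098   0.24146441 -0.20758496  1.11901569 -0.00291625  1.20260673]
```

```bash
python3 -m jog '0 0 -0.035 -0.012 0 0 0; 0 0 -0.03 0 -0.006 0 0; 0 0 0 0 0 0 0; 0 0 0 0 0 0 0'; python3 -c "
from rig import bot;s=bot.state();print(s['torque'],s['q'][5])"; python3 -m jog '0 0 -0.015 0 0 0 0; 0 0 0 0 0 0 0; 0 0 0 0 0 0 0';python3 -c "
from rig import bot;s=bot.state();print(s['torque'],s['q'][5])"
```

```text
t: 19.25
tool_pos: [0.5151, -0.0637, 0.1773]
eef_rot: [[0.114, 0.993, 0.004], [0.993, -0.114, -0.002], [-0.002, 0.004, -1.0]]
ft_force: [-5.8, -1.8, 27.3]
gripper_width: 0.0086
finger_force: 108.5
[-0.46417937  1.21446705  0.13379695] 1.4006076160193153
t: 19.55
tool_pos: [0.5151, -0.0637, 0.1773]
eef_rot: [[0.16, 0.987, 0.004], [0.987, -0.16, -0.002], [-0.002, 0.004, -1.0]]
ft_force: [-6.6, -2.8, 27.4]
gripper_width: 0.0084
finger_force: 108.5
[-0.543404    1.30097646  0.28869735] 1.4473774205023726
```

Torque about z jumped from 0.13 to 0.29 N m, so the plug is at its stop. One last check of the plug orientation and the lever.

Run:
```python
from h import *
d=shot('side'); cv2.imwrite('pics/s5.png',cv2.resize(d['image'][180:280,260:390],(780,600),interpolation=2))
```

```text
(no output)
```

View pics/s5.png

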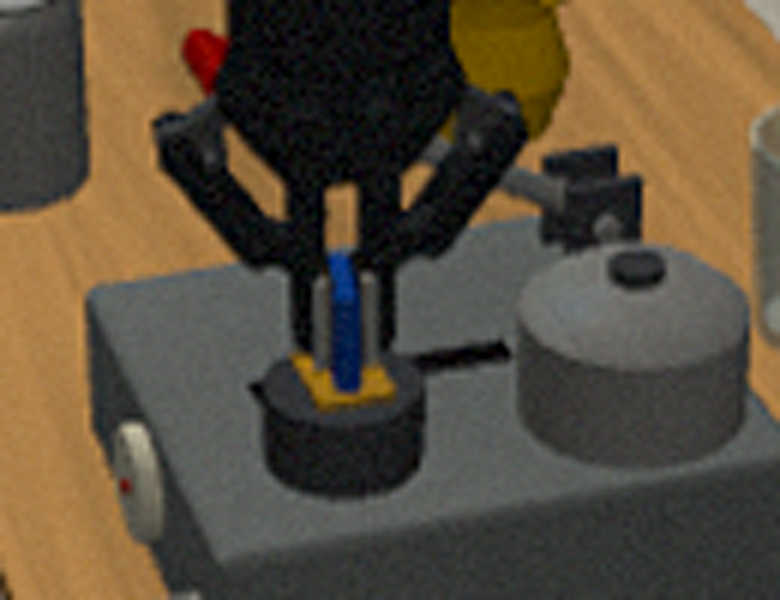

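The bow is edge-on and seated on the plug at (345,380), the plug is turned a quarter, and the lever is up at (205,55). Handing in.

```bash
python3 -c "
from rig import close_job;print(close_job())"
```

```text
the job is handed in; nothing more can be done
None
```

I handed the job in at about 20 s: I gave the lever four full strokes, then pushed the smallest blue key fully home and turned it a quarter clockwise to the stop, where it is still gripped and held; hand-in returned no verdict.

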